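Line up the diskette batches on the duplicator's loading shelf by thickness

ROBOT

A 6-joint arm with a two-finger parallel gripper is mounted at the origin on the work surface. World frame = base frame: x ahead of the robot, y to its left, z up, the work surface at z = 0. Lengths are in mm, angles in rad, forces in N, time in s.
With the tool pointing down it reaches from about 350 to 875 mm from the base axis. Payload 4.2 kg.
Tool frame: the origin (TCP) lies at the very end of the fingers, on their centre line; the grasp point (between the pads) lies ctrl.tcp_to_grasp behind it (ctrl.tcp_to_grasp is the distance from the TCP to the grasp point, in mm); z points along the fingers, y is the line along which they close (so a half turn about z gives the same grasp; the last joint's range is limited). The gripper opens to 87 mm and grips with 3 to 60 N. Pads are 19 mm wide; open, the fingers measure 117 mm over their backs; the gripper's body (75 mm by 190 mm) begins 51 mm behind the grasp point.
Start: joints at [-0.929, 0.385, 0.008, 0, -1.194, -0.259], TCP at [233.463, -579.736, 222.55] pointing down, gripper open.
Joint ranges: [-3.14, 3.14], [-1.21, 2.06], [-1.07, 1.41], [-3.16, 2.05], [-2.99, -0.16], [-3.1, 3.1]. Speed limits (rad/s): [2.79, 2.79, 3.14, 3.14, 3.14, 3.14].

INTERFACE

Orientations are given as a unit quaternion [x, y, z, w].
In Python, from cell import ctrl gives the robot as it stands. The module is installed in compiled form; this text tells all that it offers. Calls block until the motion is done:
- ctrl.reach(position, orientation): joint-space move of the TCP to a pose.
- ctrl.line_to(position, attitude=None, v=150, stop_force=None): straight line of the TCP; attitude=None keeps the orientation; v is the mean speed in mm/s. With stop_force (N) it stops when the force on the tool has changed by that much, and returns True; else False.
- ctrl.set_joints(angles): joint-space move.
- ctrl.grip(opening, grip_force=None): finger opening in mm; grip_force is the grip in N (None keeps the last); returns when the fingers have stopped.
- ctrl.dwell(seconds).
- ctrl.ik(position, orientation): joint angles nearest the present ones, or None.
- ctrl.capture(name): name is "scene" or "top"; returns a dict with "img" (480x640x3 uint8, red, green, blue), "fx", "fy", "cx", "cy" (pixels), "T" (4x4, takes a point from camera to world coordinates). Camera axes: x right, y up, looking along -z (the intrinsics and any distortion apply to the point x, -y, -z); pixel columns grow to the right and rows downward; lengths in mm; the calibration is good to about 2 mm. A picture is of the moment at which its call begins. There is no depth.
A pose or a line that the arm cannot do raises ctrl.IKError and nothing moves.
- ctrl.finish_job(): hands the job in; it is judged then, once.
Readings, each from a call of its own:
- ctrl.read_t(): time.
- ctrl.read_joint_pos(): joint angles.
- ctrl.read_qd(): joint speeds.
- ctrl.read_joint_efforts(): joint torques, N m.
- ctrl.read_tool_pos(): TCP position.
- ctrl.read_tcp_rot(): TCP orientation.
- ctrl.read_contact_force(): force on the tool from outside, world axes, zero at the start.
- ctrl.read_torque(): the same for the moment, N m.
- ctrl.read_grip_width(): finger opening in mm.
- ctrl.read_finger_force(): force on a finger pad.
Only numpy, scipy, OpenCV 4.12 (cv2) and the standard library are available. Lean on these libraries where they do the work, as an engineer would, in place of code of your own. Each camera call takes 0.05 s, during which the arm holds its last target. There are 200 camera calls.

TASK

Line the four diskette cases up on the loading shelf in order of thickness, one to a bay, with the thinnest in the bay next to the red end stop and the thickest at the other end. Stand each one upright in the middle of its bay and square to the bay's outline, with its length along the outline's longer side. Do not knock any case over, and leave the coffee mug where it is.

Things in the scene. Friction and masses are not known exactly. Their poses are not given: they have to be found in the camera images.
- case_5: the thinnest of four diskette cases: a rigid grey plastic sleeve packed with 5 blue 3.5-inch diskettes, standing upright, 20 mm thick along its y, 96 mm long along its x, 94 mm high, about 130 g; flat parallel big faces to grip (across y). Origin: centre of the underside; z up. Both ends look alike (a half turn makes no difference). It starts standing on the bench (z = 0).
- case_9: the second thinnest of four diskette cases: a rigid grey plastic sleeve packed with 9 blue 3.5-inch diskettes, standing upright, 33 mm thick along its y, 96 mm long along its x, 94 mm high, about 230 g; flat parallel big faces to grip (across y). Origin: centre of the underside; z up. Both ends look alike (a half turn makes no difference). It starts standing on the bench (z = 0).
- case_13: the second thickest of four diskette cases: a rigid grey plastic sleeve packed with 13 blue 3.5-inch diskettes, standing upright, 47 mm thick along its y, 96 mm long along its x, 94 mm high, about 320 g; flat parallel big faces to grip (across y). Origin: centre of the underside; z up. Both ends look alike (a half turn makes no difference). It starts standing on the bench (z = 0).
- case_17: the thickest of four diskette cases: a rigid grey plastic sleeve packed with 17 blue 3.5-inch diskettes, standing upright, 62 mm thick along its y, 96 mm long along its x, 94 mm high, about 420 g; flat parallel big faces to grip (across y). Origin: centre of the underside; z up. Both ends look alike (a half turn makes no difference). It starts standing on the bench (z = 0).
- bay_1: bay 1 of 4: white, black outline (104 mm along its x, 82 mm along its y), painted flush on a fixed aluminium loading shelf (plate 110 x 450 mm, 8 mm high). The bays lie in a row along y, 95 mm apart, bay_1 at the -y end, bay_4 at the +y end. Origin: the bay's centre on the shelf's top face; z up. A case stands in it with its length along x, its thickness along y.
- bay_2: bay 2 of 4: white, black outline (104 mm along its x, 82 mm along its y), painted flush on a fixed aluminium loading shelf (plate 110 x 450 mm, 8 mm high). The bays lie in a row along y, 95 mm apart, bay_1 at the -y end, bay_4 at the +y end. Origin: the bay's centre on the shelf's top face; z up. A case stands in it with its length along x, its thickness along y.
- bay_3: bay 3 of 4: white, black outline (104 mm along its x, 82 mm along its y), painted flush on a fixed aluminium loading shelf (plate 110 x 450 mm, 8 mm high). The bays lie in a row along y, 95 mm apart, bay_1 at the -y end, bay_4 at the +y end. Origin: the bay's centre on the shelf's top face; z up. A case stands in it with its length along x, its thickness along y.
- bay_4: bay 4 of 4: white, black outline (104 mm along its x, 82 mm along its y), painted flush on a fixed aluminium loading shelf (plate 110 x 450 mm, 8 mm high). The bays lie in a row along y, 95 mm apart, bay_1 at the -y end, bay_4 at the +y end. Origin: the bay's centre on the shelf's top face; z up. A case stands in it with its length along x, its thickness along y.
- red_stop: the red end stop, a fixed bar 100 mm x 16 mm x 20 mm high on one end of the loading shelf, 70 mm beyond the centre of the end bay (either bay_1 or bay_4, it changes); a like grey bar stands on the other end. Origin: centre of its underside, on the shelf's top face.
- mug: a black ceramic coffee mug standing on the bench near the shelf's -y end, 80 mm across, 95 mm high, with a handle. Origin: centre of the underside. To be left alone.

How it is judged:
By the outcome, as a careful person would: the job done as asked, in the order asked, and still so for the second after the job is handed in, with the robot touching nothing.
It also fails if it takes over 112 s, if anything falls off the work surface, if the arm or the gripper's body presses on something with over 40 N, if the wrist force passes 120 N, or if a joint passes its speed limit or range.

## Working session

There is one attempt and no reset: what is moved stays moved. The work goes in short steps, each a Python script; the robot and the scene stay as the last script left them, time stands still between calls to the robot, and variables do not carry over. Pictures are saved under pics/ and viewed, at most 14 in all, crops included, and the job is handed in when it is done.

```bash
mkdir -p pics
python3 - <<'E'
from cell import ctrl
import cv2,numpy as np
np.set_printoptions(suppress=True,precision=3)
for n in("scene","top"):
    c=ctrl.capture(n); cv2.imwrite(f"pics/{n}0.png",c["img"][:,:,::-1]); print({k:v for k,v in c.items() if k!="img"})
print(ctrl.tcp_to_grasp,ctrl.read_t(),ctrl.read_tcp_rot(),ctrl.read_grip_width())
E
```

```text
{'fx': 597.5965994620911, 'fy': 597.5965994620911, 'cx': 327.2941701577769, 'cy': 239.94152495398046, 'T': array([[ -0.841,  -0.375,   0.39 , 971.924],
       [  0.541,  -0.609,   0.58 , 505.592],
       [  0.021,   0.699,   0.715, 753.588],
       [  0.   ,   0.   ,   0.   ,   1.   ]])}
{'fx': 570.9348236720095, 'fy': 570.9348236720095, 'cx': 315.06044583808335, 'cy': 239.98875338657086, 'T': array([[  -0.023,    0.994,   -0.11 ,  443.101],
       [  -1.   ,   -0.022,    0.007,  -79.252],
       [   0.005,    0.11 ,    0.994, 1180.899],
       [   0.   ,    0.   ,    0.   ,    1.   ]])}
18.700000000000003 0.1 [-0.19   0.982  0.001 -0.   ] 87.05590876532163
```

View pics/scene0.png

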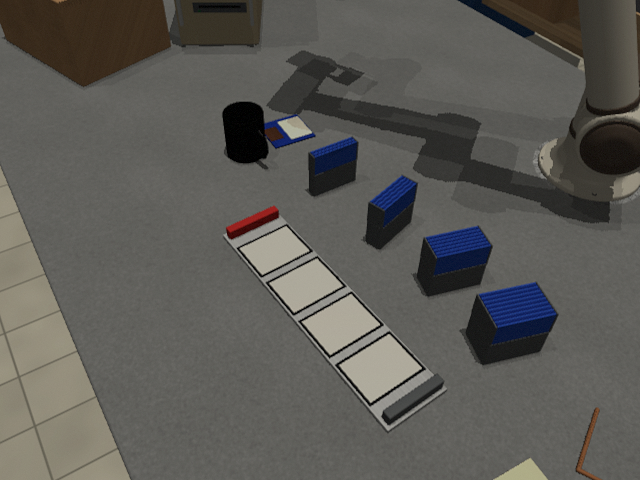

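View pics/top0.png

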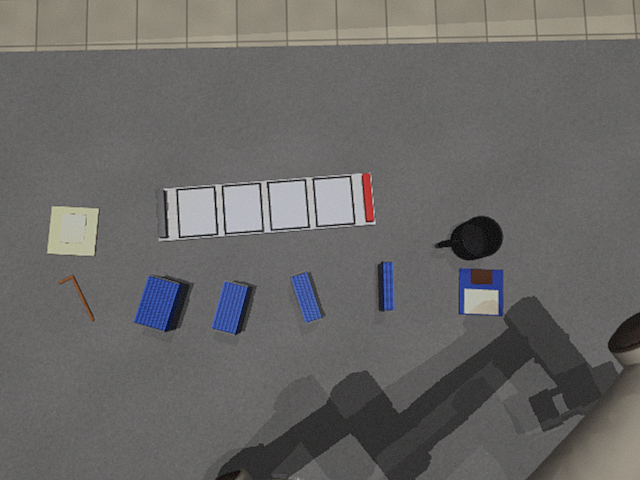

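The top view shows the red stop at (368,198), on the -y end, so case_5 goes in bay_1 through to case_17 in bay_4. The cases, left to right, are 17 at (158,303), 13 at (232,307), 9 at (306,297) and 5 at (386,286). The mug is at (475,238).

```bash
cat > h.py <<'E'
from cell import ctrl
import cv2,numpy as np
from scipy.spatial.transform import Rotation as R
np.set_printoptions(suppress=True,precision=3)
def cast(c,px,z):
    px=np.atleast_2d(np.asarray(px,float)); T=c["T"]
    d=np.c_[(px[:,0]-c["cx"])/c["fx"],-(px[:,1]-c["cy"])/c["fy"],-np.ones(len(px))]@T[:3,:3].T
    return (T[:3,3]+d*((z-T[2,3])/d[:,2])[:,None])[:,:2]
def blobs(c,mask,z,amin=150):
    """min-area rectangles in world at height z: (cx,cy,long,short,yaw of long side), pixel centre"""
    out=[]
    for k in cv2.findContours(mask.astype(np.uint8),cv2.RETR_EXTERNAL,cv2.CHAIN_APPROX_NONE)[0]:
        if cv2.contourArea(k)<amin: continue
        (x,y),(w,h),a=cv2.minAreaRect(cast(c,k[:,0],z).astype(np.float32))
        a=np.radians(a)
        if w<h: w,h,a=h,w,a+np.pi/2
        a=(a+np.pi/2)%np.pi-np.pi/2
        out.append((x,y,w,h,a,*k[:,0].mean(0)))
    return np.array(out)
def masks(c):
    i=c["img"].astype(int); r,g,b=i[...,0],i[...,1],i[...,2]
    blue=(b>r+50)&(b>g+40); white=(r>150)&(b>150); red=(r>g+80)
    return blue,white,red
E
python3 - <<'E'
from h import *
for n in("top","scene"):
    c=ctrl.capture(n); bl,wh,rd=masks(c)
    b=c["img"][...,2]
    print(n,"blue hist",np.histogram(b[bl],10))
    print("blue z94\n",blobs(c,bl,94)); print("white z8\n",blobs(c,wh,8)); print("red z28\n",blobs(c,rd,28,60))
    x0,y0,w,h=(120,255,290,90) if n=="top" else (300,130,270,240)
    cv2.imwrite(f"pics/crop_{n}.png",cv2.resize(c["img"][y0:y0+h,x0:x0+w,::-1],None,fx=2.7 if n=="top" else 2.4,fy=2.7 if n=="top" else 2.4,interpolation=0))
E
```

```text
top blue hist (array([  13,   54,  123,  376,  858, 1090, 1030,  715,  523,   83]), array([ 83. ,  94.3, 105.6, 116.9, 128.2, 139.5, 150.8, 162.1, 173.4,
       184.7, 196. ]))
blue z94
 [[ 439.604   77.949   90.354   46.935   -0.272  229.096  307.044]
 [ 451.022  215.915   90.731   61.876   -0.305  156.119  302.781]
 [ 455.531  -66.902   90.271   32.028    0.292  305.592  297.033]
 [ 458.422 -399.144   86.831   81.956   -0.059  480.809  289.661]
 [ 473.616 -224.394   89.246   20.112   -0.01   388.261  285.748]]
white z8
 [[ 439.977 -423.643   67.248   47.513    1.505  478.593  299.265]
 [ 604.089  412.864   96.259   94.369   -0.076   70.131  229.417]
 [ 638.062  156.156   94.595   73.333    0.057  196.647  211.551]
 [ 635.295  210.678  113.403   39.135   -0.074  171.353  213.776]
 [ 643.616   61.311   94.772   73.408    0.053  242.361  207.852]
 [ 640.408  110.138  109.324   22.681   -0.022  219.352  212.033]
 [ 648.846  -33.598   95.127   73.444    0.056  287.929  204.342]
 [ 647.214   15.617  108.24    39.733    0.024  265.446  203.23 ]
 [ 654.318 -128.566   94.906   73.333    0.0
[... 467 characters left out ...]
 516.967  304.344]
 [ 440.733   78.783   90.555   46.631   -0.273  457.42   241.545]
 [ 455.966  -65.848   90.585   32.502    0.29   393.042  192.558]
 [ 474.021 -223.428   88.809   20.547   -0.01   332.576  146.924]
 [ 521.794 -312.337   81.495   78.893   -0.067  286.045  131.057]]
white z8
 [[ 638.156  156.419   93.721   71.59     0.056  379.5    367.649]
 [ 643.449   61.601   93.626   71.265    0.055  340.478  323.694]
 [ 648.874  -33.239   93.402   70.859    0.055  305.068  284.905]
 [ 654.248 -128.041   93.29    70.481    0.055  273.878  249.827]
 [ 442.085 -419.509   63.693   45.923    1.499  294.015  129.324]]
red z28
 [[ 659.46  -196.233   97.927   15.146    0.054  251.757  218.592]]
```

View pics/crop_top.png

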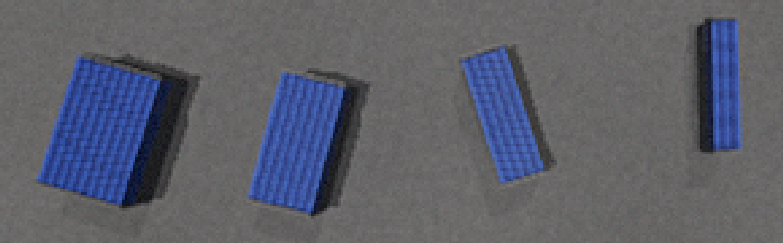

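Both views agree to about 1 mm and the sizes match. Starting with case_5.

```bash
cat >> h.py <<'E'
CASE={5:(473.8,-223.9,-.010,20),9:(455.7,-66.4,.291,33),13:(440.2,78.4,-.273,47),17:(451.6,216.2,-.306,62)}
BAY={5:(654.3,-128.3),9:(648.9,-33.4),13:(643.5,61.5),17:(638.1,156.3)}; BYAW=.056
H,UP=36,170
q=lambda a:(R.from_euler("z",a+np.pi)*R.from_euler("x",np.pi)).as_quat()
def pick(x,y,a,t,z0=0):
    ctrl.grip(min(t+18,86),8)
    ctrl.reach([x,y,UP],q(a))
    print("joints",ctrl.read_joint_pos())
    ctrl.line_to([x,y,z0+60],v=200)
    print("stopped early",ctrl.line_to([x,y,z0+H],v=60,stop_force=10))
    ctrl.grip(t-3,8); ctrl.grip(t-3,30)
    print("width",ctrl.read_grip_width(),"force",ctrl.read_finger_force(),"F",ctrl.read_contact_force())
def place(x,y,a,t,z0=8):
    p=ctrl.read_tool_pos(); ctrl.line_to([p[0],p[1],UP],v=120)
    ctrl.line_to([x,y,UP],q(a),v=130)
    ctrl.line_to([x,y,z0+H+8],v=120)
    s=ctrl.line_to([x,y,z0+H-2],v=15,stop_force=4)
    print("contact",s,"z",ctrl.read_tool_pos(),"width",ctrl.read_grip_width())
    ctrl.grip(t+8,30)
    ctrl.line_to([x,y,UP],v=130); print("t",ctrl.read_t())
E
python3 - <<'E'
from h import *
x,y,a,t=CASE[5]; pick(x,y,a,t); place(*BAY[5],BYAW,t)
c=ctrl.capture("scene"); cv2.imwrite("pics/s1.png",c["img"][:,:,::-1])
E
```

```text
joints [-0.133  0.261 -0.316  0.    -0.994 -1.449]
stopped early False
width 19.77399193410213 force 29.99987858813256 F [-0.205  0.498  1.999]
contact True z [ 654.342 -128.289   44.304] width 19.69322262214394
t 11.0833
```

View pics/s1.png

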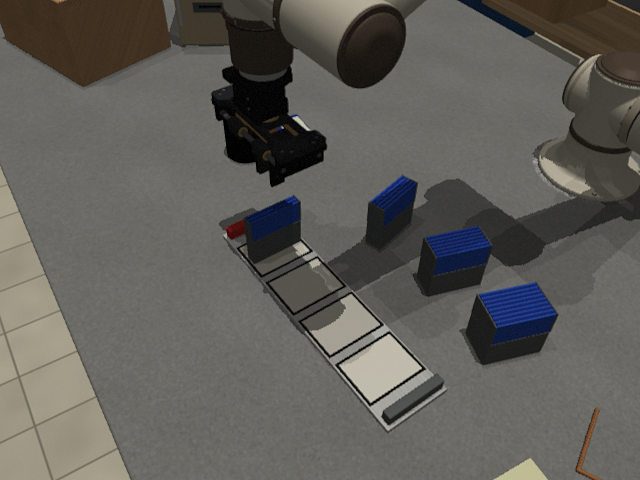

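Case_5 stands upright in bay_1 at about (274,230), beside the red stop. The arm is clear and the other cases haven't moved. Next are the other three, then a measurement.

Run:
```python
from h import *
for k in (9,13,17):
    x,y,a,t=CASE[k]; pick(x,y,a,t)
    if abs(ctrl.read_grip_width()-t)>2: raise SystemExit("bad grip")
    place(*BAY[k],BYAW,t)
ctrl.reach([430,400,300],q(0))
for n in("top","scene"):
    c=ctrl.capture(n); bl,_,_=masks(c); cv2.imwrite(f"pics/{n}2.png",c["img"][:,:,::-1])
    print(n,blobs(c,bl,102))
print(ctrl.read_t())
```

```text
joints [ 0.21   0.155 -0.455  0.001 -0.958 -1.49 ]
stopped early False
width 33.050711685998586 force 29.999777048360556 F [0.114 0.013 2.828]
contact True z [648.916 -33.374  44.299] width 33.47238967614945
t 20.875
joints [ 0.541  0.131 -0.485  0.001 -0.953 -2.385]
stopped early False
width 46.86607096907391 force 29.999684672802687 F [-1.373 -0.67   4.441]
contact True z [643.562  61.577  44.272] width 46.896425165693024
t 30.8
joints [ 0.771  0.222 -0.368  0.    -0.979 -2.647]
stopped early False
width 61.971133938158275 force 29.999957538675517 F [-0.716 -0.7    2.866]
contact True z [638.156 156.398  44.277] width 61.86592654345666
t 40.7083
top [[ 458.31  -396.782   86.191   81.368   -0.059  480.817  289.653]
 [ 637.586  155.872   90.73    61.39     0.06   187.033  203.974]
 [ 643.037   61.411   90.642   47.28     0.06   236.569  200.197]
 [ 648.129  -33.669   90.366   32.012    0.066  286.074  196.459]
 [ 653.184 -127.777   90.082   19.728    0.054  335.147  192.725]]
scene [[ 638.232  156.946   90.196   61.434    0.055  386.095  329.189]
 [ 643.695   62.26    89.944   46.458    0.057  342.901  284.191]
 [ 649.049  -32.6     89.268   32.613    0.05   305.467  244.336]
 [ 653.752 -127.212   89.545   20.086    0.057  271.972  209.12 ]
 [ 527.218 -302.286   80.525   78.176   -0.069  286.163  130.882]]
42.1083
```

View pics/top2.png

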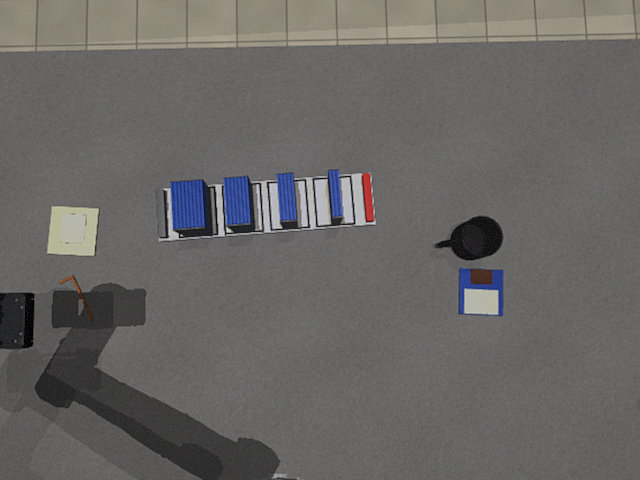

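View pics/scene2.png

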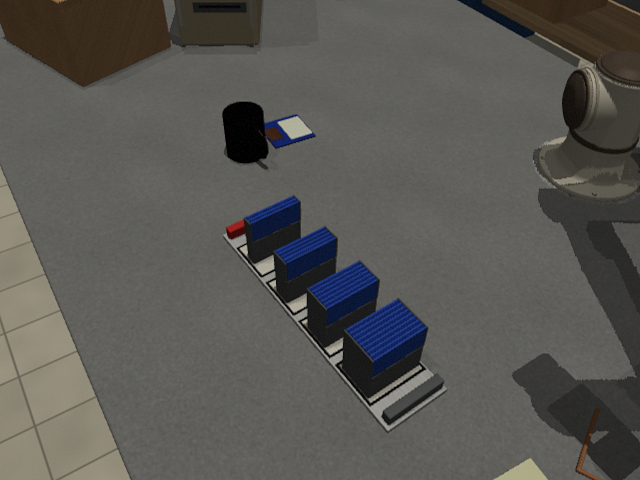

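Both pictures show the four cases upright and in order from the red stop: top-view pixels (335,193), (286,196), (237,200) and (187,204). All are within about 1 mm and 0.01 rad of the bay centres. The mug is still at (475,238) and the arm is clear.

```bash
python3 -c "
from cell import ctrl
print(ctrl.finish_job())"
```

```text
the job is handed in; nothing more can be done
None
```

The job is handed in: the four cases stand upright, centred and square in their bays, thinnest next to the red stop through to thickest, no case was knocked over, and the mug was left where it was.

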